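Pack the plug socket and click the socket case shut

ROBOT

A 6-joint arm with a two-finger parallel gripper is mounted at the origin on the work surface. World frame = base frame: x ahead of the robot, y to its left, z up, the work surface at z = 0. Lengths are in m, angles in degrees, forces in N, time in s.
With the tool pointing down it reaches from about 0.4 to 0.825 m from the base axis. Payload 7 kg.
Tool frame: the origin (TCP) lies midway between the tips of the shut fingers; the grasp point (between the pads) lies 19 mm behind it; z points along the fingers, y is the line along which they close (so a half turn about z gives the same grasp; the last joint's range is limited). The gripper opens to 88 mm and grips with 3 to 60 N. Pads are 19 mm wide; open, the fingers measure 130 mm over their backs; the gripper's body (78 mm by 193 mm) begins 47 mm behind the grasp point.
Start: joints at [84.975, 20.546, 0.682, 0, -70.136, -16.507], TCP at [0.248, 0.628, 0.227] pointing down, gripper open.
Joint ranges: [-176.03, 176.03], [-82.01, 121.73], [-58.28, 71.71], [-173.87, 95.51], [-174.79, -0.11], [-173.66, 173.66]. Speed limits (degrees/s): [136.94, 136.94, 172.46, 180, 180, 180].

INTERFACE

Orientations are given as [roll, pitch, yaw] about the fixed x, y, z axes, in that order (R = Rz(yaw) Ry(pitch) Rx(roll)).
In Python, from plant import ctrl, viewer, close_job gives the robot as it stands. The module is installed in compiled form; this text tells all that it offers.
- The arm moves only by the tool step_arm, never from a script. Its argument "moves" is a list that holds one entry, the list of rows, each a list of 5 numbers: the shift along the world's x, y, z in cm, then the turn about the world's z in rad, then the finger opening in cm, from 0 to 8.76. In form: [[[tx, ty, tz, twist, grip], ...]]. A call has 1 to 10 rows; each row shifts and turns the commanded pose from where the row before left it; what a row does not reach is not made up. A row lasts 1/10 s, in which the tool goes at most 50 mm and 8.59 degrees, less where a joint would pass 70% of its speed; a pose out of reach is approached as far as the arm can. A call with a gripper value outside its range is refused whole. The fingers move at their own pace and stop on an object; the grip force is fixed at half the most. Time passes only in rows, so rows that do not move let the fingers close. It gives the time, the measured TCP pose, the force, the opening and the grip force at its end, in the units of the state.
- ctrl.get_obs(): the state, without advancing time (a new reading comes with each control period).
- viewer.snapshot(name): name is "scene" or "top" or "wrist"; returns (picture, depth): 400x640x3 uint8, blue, green, red; 400x640 float32, m along the optical axis (not along the pixel's ray), 0 where there is no reading.
- viewer.camera_info(name): a dict with "camera_matrix" (3x3 intrinsics, pixels), "k1" (the pictures are not rectified: a ray, as slopes to the right and down, at radius r is drawn at 1 + k1 r^2 times it, then the intrinsics apply), "eye" and "orientation" of the camera in the world. Camera axes: x right, y down, z forward; pixel columns grow to the right and rows downward; lengths in m; the calibration is good to about 2 mm. A picture is of the moment at which its call begins: read the wrist's pose just before it. camera_info takes no time and is no camera call; for the wrist camera it gives the pose at the moment of the call.
- close_job(): hands the job in; it is judged then, once.
The state is a dict: "clock": time; "joint_pos": joint angles; "qvel": joint speeds; "tau": joint torques, N m; "tool_pos": TCP position; "orientation": TCP orientation; "force": force on the tool from outside, world axes, zero at the start; "moment": the same for the moment, N m; "opening": finger opening in m; "gripper_force": force on a finger pad.
Only numpy, scipy, OpenCV 4.12 (cv2) and the standard library are available. Lean on these libraries where they do the work, as an engineer would, in place of code of your own. Each camera call takes 0.05 s, during which the arm holds its last target. There are 200 camera calls.

TASK

Stand the loose spark-plug socket in its empty pocket in the open socket case, right down to the bottom. Then swing the lid over and press its far edge down gently, feeling for the resistance, until the spring catch clicks and holds the lid shut by itself; never push on the lid or the case with more than about 20 N, and leave the other things on the bench where they are.

Things in the scene. Friction and masses are not known exactly. Their poses are not given: they have to be found in the camera images.
- case: Grey plastic socket case, fixed: lower half 170 (x) by 240 (y) by 45 mm high, walls 4. Origin: centre of its underside. x points from the hinge side (near the robot) to the catch side. Plain insert inside, top 25 mm up; other sockets in it reach 55. Outside the far wall's middle: two rubber buffers and a spring catch 24 mm wide, top 55 to 69 mm up, 8 to 29 mm beyond the wall.
- pocket (a point): The empty round pocket in the insert: centre of its mouth, level with the insert's top, 105 mm from the hinge line. Diameter 29 mm with a 2 mm chamfer, 12 mm deep. Nothing else stands on the insert within 60 mm of it along the case's y, or 40 mm along x. z up, x as the case's.
- hinge (a point): Middle of the lid's hinge line, which runs along the case's y axis at the near rim: 45 mm above the case's underside, 85 mm nearer the robot than its centre.
- lid_press (a point): Where to press: on the lid's outer face, midway along it, 15 mm in from the edge far from the hinge; 155 mm along the lid from the hinge line and 30 mm out. The lid is a grey shell 170 mm from hinge to far edge, 240 wide, 30 deep. Pressed here the resistance climbs over 8 mm to 9 to 15 N, eases by some N for 2 to 4 mm, drops to nearly nothing at the click, and 1 to 2 mm further comes a hard stop.
- lid (a joint): Lid opening, rad: 0 nominally shut, 1.57 upright; starts at 1.6 to 1.85. Stiff hinge (0.3 N m): it stays where left. The catch is screw-set over a soft seal: the height of the click, and of the stop, is up to 7 mm higher or lower at the far edge from case to case, not measured: go by feel. Latched, the lid rests between -0.04 and 0.04.
- buffer (a joint): How far the two rubber buffers under the lid's lip are squeezed down, m: 0 free. The lid meets them 7 mm (at its far edge) above where it rests when latched; latched, they read about 0.007. Let go before the click, they lift the lid and read below 0.003 again.
- socket_mid (a point): The loose spark-plug socket: plain steel cylinder, diameter 24 mm, 50 mm tall, about 120 g, standing upright on the bench. Point at its centre, half-way up; z is its axis. Seated, it sticks out 38 mm above the insert.
- bearing: Bystander: steel bearing ring, 52 mm outside, 25 mm bore, 15 mm high, lying flat. Origin: centre of its underside.
- tin: Bystander: plain metal tin, diameter 60 mm, 55 mm high. Origin: centre of its underside.
- carton: Bystander: small cardboard carton 60 x 90 x 40 mm. Origin: centre of its underside.
Mind the look-alikes: they are no part of the job. Leave any turquoise look-alike of the part that bears socket_mid alone.

How it is judged (in metres and radians):
On the way, in this order (a step that is already met when the one before it is completed fails the run):
1. the socket stands seated in its pocket, let go, with the lid still open (z of socket_mid in the frame of pocket below 0.016 m and horizontal distance between socket_mid and pocket below 0.006 m and angle between socket_mid's own z axis and vertical below 0.12 rad and value of joint lid above 1 rad and contact force between the fingers and socket below 0.1 N), for 0.2 s.
2. the lid is swung over, nearly shut (value of joint lid below 0.3 rad).
3. the lid is pressed past its catch and stays shut with nothing touching it (value of joint lid below 0.06 rad and value of joint buffer above 0.0055 m and contact force between each of the fingers, the arm and lid below 0.1 N), for 0.3 s.
At the end, for the whole second after the job is handed in: The socket stands at the bottom of its pocket (within 3 mm of the floor, 6 mm of its centre, upright within 0.12 rad) and the lid is held shut by its catch (lid under 0.06 rad, buffers staying squeezed by more than 5.5 mm) with nothing touching it (value of joint lid below 0.06 rad and value of joint buffer above 0.0055 m and z of socket_mid in the frame of pocket below 0.016 m and horizontal distance between socket_mid and pocket below 0.006 m and angle between socket_mid's own z axis and vertical below 0.12 rad).
It fails at once if the lid is pushed with more than 20 N (contact force between any of the fingers, the arm and lid above 20 N).
It fails at once if the case is pushed with more than 20 N (contact force between any of the fingers, the arm and case above 20 N).
It fails at once if a bystander is moved by more than 20 mm (distance of any of bearing, tin, carton from where it was at the start of the episode above 0.02 m).
It also fails if it takes over 67 s, if anything falls off the work surface, if the arm or the gripper's body presses on something with over 40 N, if the wrist force passes 120 N, or if a joint passes its speed limit or range.

## Working session

There is one attempt and no reset: what is moved stays moved. The work goes in short steps, Python scripts to look and compute and a tool call to move; the robot and the scene stay as the last step left them, time stands still between calls to the robot, and variables do not carry over. Pictures are saved under pics/ and viewed, at most 10 in all, crops included, and the job is handed in when it is done.

Besides the shell and the picture viewer there is one more tool, called as name(argument=value, ...) on one line, values as JSON. step_arm: Moves the arm, as the interface text tells. Its arguments: {"type":"object","properties":{"moves":{"type":"array","items":{"type":"array","items":{"type":"array","items":{"type":"number"}}}}},"required":["moves"]}

```bash
mkdir -p pics; cat > h.py <<'E'
import numpy as np, cv2
from plant import ctrl, viewer, close_job
from scipy.spatial.transform import Rotation as R
def cam(n):
    i=viewer.camera_info(n); o=np.array(i['orientation'],float)
    M=o if o.shape==(3,3) else (R.from_euler('xyz',o,degrees=True).as_matrix() if o.size==3 else None)
    return np.array(i['camera_matrix']),i['k1'],np.array(i['eye']),M
def rays(c,uv):
    K,k1,e,M=c; uv=np.atleast_2d(np.array(uv,float))
    d=np.stack([(uv[:,0]-K[0,2])/K[0,0],(uv[:,1]-K[1,2])/K[1,1]],1); s=d.copy()
    for _ in range(20): s=d/(1+k1*(s**2).sum(1,keepdims=True))
    return np.c_[s,np.ones(len(s))]@M.T
def plane(c,uv,z):
    r=rays(c,uv); return c[2]+r*((z-c[2][2])/r[:,2])[:,None]
def cloud(c,dep):
    h,w=dep.shape; u,v=np.meshgrid(np.arange(w),np.arange(h))
    r=rays(c,np.c_[u.ravel(),v.ravel()]); return (c[2]+r*dep.ravel()[:,None]).reshape(h,w,3)
E
python3 - <<'E'
from h import *
print(ctrl.get_obs())
for n in ['scene','top','wrist']:
    print(n,viewer.camera_info(n)); c=cam(n)
    p,d=viewer.snapshot(n); cv2.imwrite(f'pics/{n}0.png',p); np.savez(f'{n}0.npz',p=p,d=d,K=c[0],k=c[1],e=c[2],M=c[3])
E
```

```text
{'clock': 0.0, 'joint_pos': array([ 8.49750014e+01,  2.05912042e+01,  6.32853674e-01, -2.09373128e-02,
       -7.01361238e+01, -1.65069532e+01]), 'qvel': array([ 0.05007993,  0.02717535,  0.10121705,  0.00015733,  0.13367194,
       -0.03327904]), 'tau': array([ 1.69017716e-03, -5.82713985e+01,  2.93038934e+01,  6.99707463e+00,
        6.87621126e-03, -1.53871306e-04]), 'tool_pos': array([0.24757729, 0.6274169 , 0.22561574]), 'orientation': array([ 1.79903827e+02, -7.97474540e-03, -2.15390756e+01]), 'force': array([ 0.45941376, -0.62681969,  0.3697881 ]), 'moment': array([ 0.03082578, -0.03620006,  0.03618099]), 'gripper_force': 0.0, 'opening': 0.08741830920900176}
scene {'camera_matrix': array([[394.65365182,   0.        , 316.89869089],
       [  0.        , 394.65365182, 200.1187394 ],
       [  0.        ,   0.        ,   1.        ]]), 'k1': -0.03122590794529344, 'eye': array([0.96448679, 0.76148955, 0.70626545]), 'orientation': array([-126.6317717 ,   -0.68965521,  150.76329594])}
top {'camera_matrix': array([[369.97371577,   0.        , 317.57865101],
       [  0.        , 369.97371577, 194.25657896],
       [  0.        ,   0.        ,   1.        ]]), 'k1': -0.03562382235098859, 'eye': array([0.36745152, 0.02938954, 0.89461879]), 'orientation': array([-1.67804516e+02,  8.54528020e-02, -8.66350536e+01])}
wrist {'camera_matrix': array([[279.60709313,   0.        , 322.44597331],
       [  0.        , 279.60709313, 199.08067876],
       [  0.        ,   0.        ,   1.        ]]), 'k1': 0.014307997837140483, 'eye': array([0.31680377, 0.60111401, 0.38356792]), 'orientation': array([ 1.63924808e+02, -1.08086548e-01, -1.11501333e+02])}
```

View pics/top0.png

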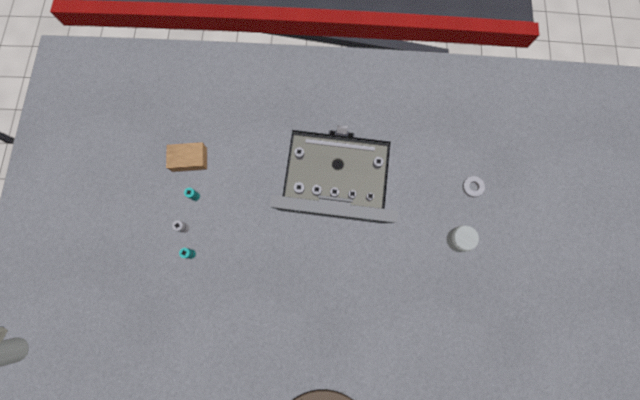

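View pics/scene0.png

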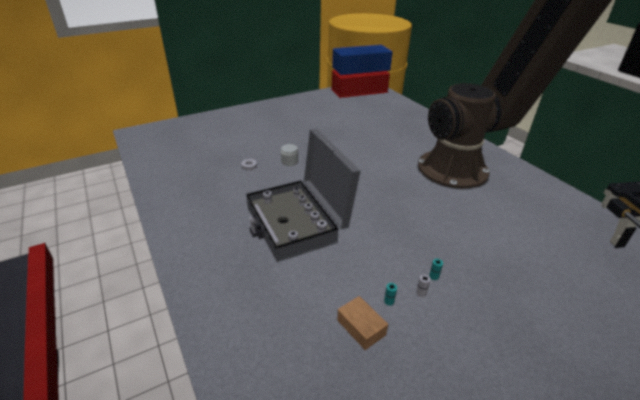

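Top view: the case is at the centre, its empty pocket is at about (338,164), and the lid stands open along row ~210. The loose candidates are steel at (179,226), turquoise at (190,193) and turquoise at (185,253). The steel one fits "plain steel", and the turquoise ones are look-alikes. In the scene view they are at (424,283), (391,293) and (437,269). I'll measure them and confirm in a crop.

```bash
python3 - <<'E'
from h import *
D={}
for n in ['top','scene']:
    z=np.load(n+'0.npz'); c=(z['K'],float(z['k']),z['e'],z['M']); D[n]=(z['p'],z['d'],c,cloud(c,z['d']))
p,d,c,X=D['top']
print('plane chk',X[300,300],X[100,500],X[226,230])
# steel socket: points above bench in window
for nm,(u0,u1,v0,v1) in dict(steel=(165,198,212,240),tq1=(180,204,180,206),tq2=(175,200,240,266)).items():
    W=X[v0:v1,u0:u1].reshape(-1,3); t=W[(W[:,2]>.042)&(W[:,2]<.06)]; print(nm,len(t),t.mean(0),np.median(t[:,2]),t.min(0),t.max(0))
W=D['scene'][3][265:300,412:436].reshape(-1,3); t=W[(W[:,2]>.044)&(W[:,2]<.06)]; print('scene',len(t),t.mean(0))
# pocket dark blob at plane z .025
g=cv2.cvtColor(p,cv2.COLOR_BGR2GRAY); 
w=g[150:180,322:354]; m=(w<60).astype(np.uint8); mm=cv2.moments(m,True); uv=[322+mm['m10']/mm['m00'],150+mm['m01']/mm['m00']]; print('pocket top',uv,m.sum(),plane(c,uv,.025))
s,_,cs,Xs=D['scene']; gs=cv2.cvtColor(s,cv2.COLOR_BGR2GRAY); w=gs[208:230,272:294]; m=(w<60).astype(np.uint8); mm=cv2.moments(m,True); uv=[272+mm['m10']/mm['m00'],208+mm['m01']/mm['m00']]; print('pocket scene',uv,m.sum(),plane(cs,uv,.025))
# case top corners by rim
print('corners z.045', plane(c,[(293,131),(390,141),(384,208),(284,198)],.045))
# lid: scene cloud points high
W=Xs[120:235,295:365].reshape(-1,3); t=W[(W[:,2]>.08)&(W[:,0]<.6)&(W[:,0]>.2)]
print('lid',len(t),t.min(0),t.max(0)); q=t-t.mean(0); print('normal',np.linalg.svd(q,full_matrices=False)[2][2],t.mean(0))
a=cv2.resize(p[175:275,150:250],(400,400),interpolation=cv2.INTER_CUBIC); b=cv2.resize(s[240:320,370:450],(400,400),interpolation=cv2.INTER_CUBIC)
cv2.imwrite('pics/crop1.png',np.hstack([a,b]))
a=cv2.resize(p[120:225,265:405],(800,600),interpolation=cv2.INTER_CUBIC); cv2.imwrite('pics/crop2.png',a)
E
```

```text
plane chk [ 3.05618983e-01  6.82438670e-02 -1.14955190e-04] [ 0.84160247 -0.4233113   0.00344433] [0.46884272 0.25000564 0.0013188 ]
steel 94 [0.45663573 0.35859291 0.05100464] 0.0516612819124167 [0.44504134 0.34840397 0.04305436] [0.46827293 0.37166044 0.05436226]
tq1 93 [0.5358692  0.34194234 0.05102414] 0.05142325274179094 [0.52486253 0.33054478 0.04224269] [0.54713448 0.35542412 0.05591332]
tq2 102 [0.39759378 0.33470557 0.05181332] 0.05219830339857012 [0.38634644 0.32357391 0.04336823] [0.40912977 0.34739807 0.05684715]
scene 95 [0.45846659 0.3621617  0.05022015]
pocket top [337.37333333333333, 164.02666666666667] 75 [[ 0.63342791 -0.00222631  0.025     ]]
pocket scene [282.37254901960785, 219.9607843137255] 51 [[6.36019323e-01 1.10827562e-04 2.50000000e-02]]
corners z.045 [[ 0.70500505  0.11065315  0.045     ]
 [ 0.69309801 -0.1264415   0.045     ]
 [ 0.52698446 -0.11518224  0.045     ]
 [ 0.53712075  0.11952462  0.045     ]]
lid 2517 [ 0.47441824 -0.11369229  0.08000832] [0.52782479 0.13194821 0.22918487]
normal [ 0.99639009 -0.06832732  0.05038012] [0.49650084 0.01615345 0.15255164]
```

View pics/crop1.png

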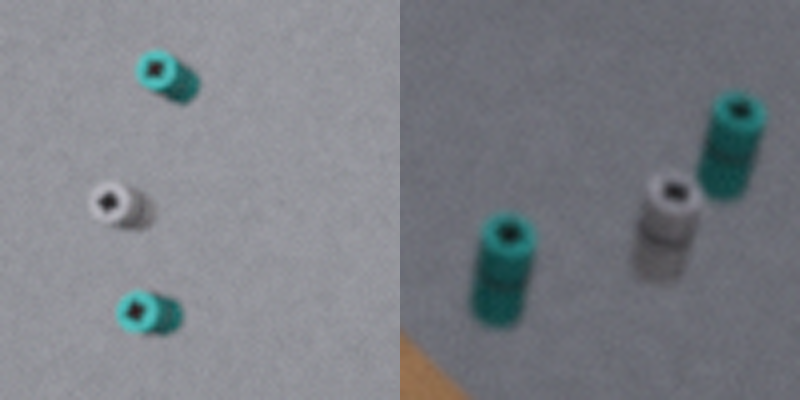

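View pics/crop2.png

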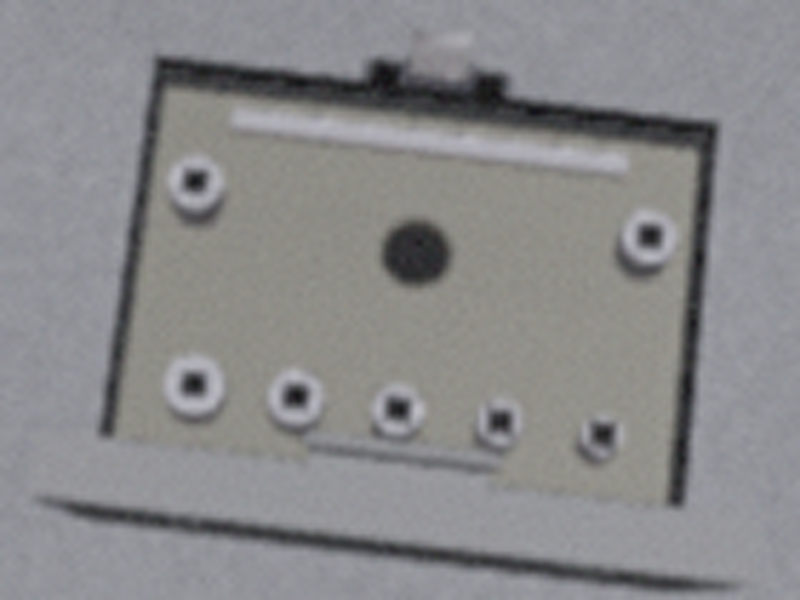

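The crop shows the plain steel socket alone between two turquoise look-alikes, at top (179,226), so it is the target. The pocket is the dark disc at top (337,164). Next I move above the socket for a close look.

step_arm(moves=[[[2.3,-2.95,0,0.036,8.7],[2.3,-2.95,0,0.036,8.7],[2.3,-2.95,0,0.036,8.7],[2.3,-2.95,0,0.036,8.7],[2.3,-2.95,0,0.036,8.7],[2.3,-2.95,0,0.036,8.7],[2.3,-2.95,0,0.036,8.7],[2.3,-2.95,0,0.036,8.7],[2.3,-2.95,0,0.036,8.7],[0,0,0,0,8.7]]])

```text
clock: 1.15
tool_pos: [0.4564, 0.3592, 0.2265]
orientation: [180.0, 0.0, -3.1]
force: [0.6, 1.1, -0.1]
opening: 0.087
gripper_force: 0.0
```

```bash
cat > w.py <<'E'
from h import *
import sys
o=ctrl.get_obs(); print(o['clock'],o['tool_pos'],o['orientation'],o['force'],o['opening'])
c=cam('wrist'); p,d=viewer.snapshot('wrist'); n=sys.argv[1]; cv2.imwrite(f'pics/{n}.png',p); np.savez(n+'.npz',p=p,d=d,K=c[0],k=c[1],e=c[2],M=c[3])
E
python3 w.py w1
```

```text
1.15 [0.45639999 0.35917869 0.22645409] [ 1.79951530e+02  1.27933077e-02 -3.09346780e+00] [ 0.57260784  1.138809   -0.12486951] 0.08700366131788498
```

View pics/w1.png

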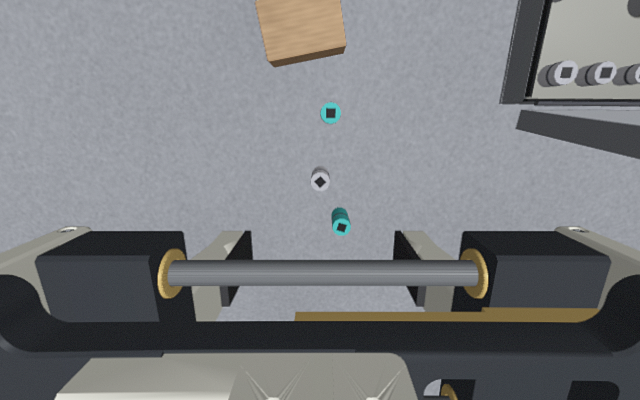

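The wrist view shows the steel socket at (320,181), turquoise look-alikes at (330,113) and (341,227), and the carton above them. I'll measure the socket's top face.

```bash
python3 - <<'E'
from h import *
z=np.load('w1.npz'); c=(z['K'],float(z['k']),z['e'],z['M']); p=z['p']; X=cloud(c,z['d'])
W=X[165:200,303:338].reshape(-1,3); t=W[(W[:,2]>.042)&(W[:,2]<.06)]; print(len(t),t.mean(0),np.median(t[:,2]),(t.min(0)+t.max(0))/2)
print('eye',c[2]); w=p[165:200,303:338].astype(int); hs=cv2.cvtColor(p[165:200,303:338],cv2.COLOR_BGR2GRAY)
m=(hs<60).astype(np.uint8); mm=cv2.moments(m,True); uv=[303+mm['m10']/mm['m00'],165+mm['m01']/mm['m00']]; print(uv,m.sum(),plane(c,uv,.05))
E
```

```text
296 [0.45728793 0.36285904 0.04969423] 0.049846455237646 [0.45703435 0.36275875 0.04704329]
eye [0.53068281 0.356054   0.38426294]
[319.8235294117647, 181.60784313725492] 51 [[0.45668051 0.36291098 0.05      ]]
```

step_arm(moves=[[[0.05,0.35,-2,0,8.7],[0,0,-4,0,8.7],[0,0,-4,0,8.7],[0,0,-4,0,8.7],[0,0,-3,0,8.7],[0,0,-2,0,8.7],[0,0,-1.2,0,8.7],[0,0,-0.4,0,8.7],[0,0,0,0,8.7]]])

```text
clock: 2.1
tool_pos: [0.4551, 0.3663, 0.0206]
orientation: [180.0, 0.0, -2.9]
force: [0.4, -0.7, -0.7]
opening: 0.0869
gripper_force: 0.0
```

step_arm(moves=[[[0,0,0,0,5],[0,0,0,0,3.5],[0,0,0,0,2.8],[0,0,0,0,2],[0,0,0,0,1.5],[0,0,0,0,1.5],[0,0,0,0,1.5],[0,0,0,0,1.5]]])

```text
clock: 2.9
tool_pos: [0.4552, 0.3657, 0.0205]
orientation: [180.0, 0.0, -3.0]
force: [-0.6, -1.1, 0.3]
opening: 0.0284
gripper_force: 0.5
```

step_arm(moves=[[[0,0,0,0,1.5],[0,0,0,0,1.5],[0,0,0,0,1.5],[0,0,0,0,1.5],[0,0,0,0,1.5]]])

```text
clock: 3.4
tool_pos: [0.4552, 0.3659, 0.0205]
orientation: [180.0, 0.0, -3.0]
force: [0.0, -0.3, 0.3]
opening: 0.0233
gripper_force: 30.0
```

```bash
python3 - <<'E'
from h import *
for i in range(3):
    o=ctrl.get_obs(); print(o['tool_pos'],o['joint_pos'],o['opening'],o['gripper_force'])
E
```

```text
[0.45519918 0.36588353 0.02047591] [ 5.79624136e+01  2.41927539e+01 -2.46478189e+01 -4.55140404e-03
 -4.11622475e+01  2.90724027e+01] 0.02332901360318498 29.994366466999054
[0.45519918 0.36588353 0.02047591] [ 5.79624136e+01  2.41927539e+01 -2.46478189e+01 -4.55140404e-03
 -4.11622475e+01  2.90724027e+01] 0.02332901360318498 29.994366466999054
[0.45519918 0.36588353 0.02047591] [ 5.79624136e+01  2.41927539e+01 -2.46478189e+01 -4.55140404e-03
 -4.11622475e+01  2.90724027e+01] 0.02332901360318498 29.994366466999054
```

step_arm(moves=[[[0,0,1,0,1.5],[0,0,3,0,1.5],[0,0,4,0,1.5],[0,0,4,0,1.5],[1,0,4,0,1.5],[4,0,2,0,1.5],[4,-1,0,0,1.5],[3,-3,0,0,1.5],[2,-4,0,0,1.5],[2,-4,0,0,1.5]]])

```text
clock: 4.4
tool_pos: [0.616, 0.2447, 0.2008]
orientation: [-180.0, 0.0, -2.9]
force: [-0.2, 0.5, -0.9]
opening: 0.0231
gripper_force: 30.0
```

step_arm(moves=[[[1,-4,0,0,1.5],[0,-4,0,0,1.5],[0,-4,0,0,1.5],[0,-4,0,0,1.5],[0,-4,0,0,1.5],[0,-3,0,0,1.5],[0,-1,0,0,1.5],[0,0,0,0,1.5],[0,0,0,0,1.5]]])

```text
clock: 5.3
tool_pos: [0.6253, 0.0063, 0.201]
orientation: [-180.0, -0.0, -3.0]
force: [-0.6, 0.2, -1.4]
opening: 0.0235
gripper_force: 30.0
```

```bash
python3 w.py w2
```

```text
5.3 [0.62534677 0.00626121 0.20096097] [-1.79978046e+02 -2.83389401e-02 -2.98301215e+00] [-0.6036212   0.23733972 -1.40487961] 0.023478303639740964
```

View pics/w2.png

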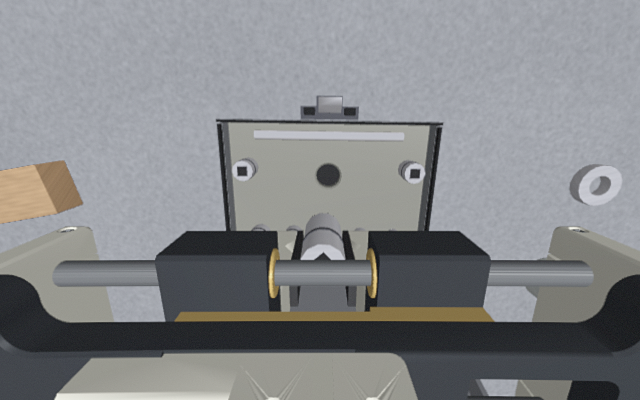

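The wrist view shows the pocket at (328,175), the held socket from (322,215) to (322,258), and the catch at (330,103). The case is square to the tool.

```bash
python3 - <<'E'
from h import *
z=np.load('w2.npz'); c=(z['K'],float(z['k']),z['e'],z['M']); p=z['p']; X=cloud(c,z['d'])
g=cv2.cvtColor(p,cv2.COLOR_BGR2GRAY); w=g[155:195,308:350]; m=(w<90).astype(np.uint8)
ct=max(cv2.findContours(m,0,1)[0],key=cv2.contourArea); e=cv2.fitEllipse(ct); print(e,plane(c,[e[0][0]+308,e[0][1]+155],.025))
l,r=e[0][0]+308-e[1][0]/2,e[0][0]+308+e[1][0]/2; print('width',plane(c,[[l,175],[r,175]],.025))
W=X[205:262,295:350].reshape(-1,3); t=W[(W[:,2]>.17)&(W[:,2]<.24)&(abs(W[:,0]-.627)<.025)]; print(len(t),t.min(0),t.max(0))
for a in np.arange(.17,.24,.01):
    s=t[(t[:,2]>a)&(t[:,2]<a+.01)]
    if len(s)>10: print(round(a,2),len(s),s.min(0)[:2],s.max(0)[:2])
for v,u in [(122,230),(122,430)]: print('rim',plane(c,[u,v],.045))
for u in range(290,352,8): print(u,[np.round(X[v,u],3).tolist() for v in (211,225)])
E
```

```text
((19.785751342773438, 19.747528076171875), (21.394756317138672, 22.523296356201172), 93.03777313232422) [[6.33843078e-01 8.46016033e-05 2.50000000e-02]]
width [[ 0.63419867  0.01304868  0.025     ]
 [ 0.63286573 -0.01284972  0.025     ]]
2072 [ 0.62861032 -0.00916144  0.17993811] [0.63985934 0.02257121 0.23776919]
0.18 142 [ 0.62912701 -0.0049988 ] [0.63918279 0.01779721]
0.19 185 [ 0.62940069 -0.00491012] [0.63921663 0.01789805]
0.2 301 [ 0.62876105 -0.00916144] [0.63985934 0.02257121]
0.21 439 [ 0.62869749 -0.00868048] [0.63984694 0.02210626]
0.22 581 [ 0.62861032 -0.00784424] [0.63934001 0.02115948]
0.23 423 [ 0.63040107 -0.00683582] [0.63958966 0.02034709]
rim [[0.70087575 0.10303456 0.045     ]]
rim [[ 0.68973844 -0.1124949   0.045     ]]
290 [[0.59, 0.05, 0.024], [0.571, 0.051, 0.024]]
298 [[0.59, 0.04, 0.025], [0.571, 0.041, 0.025]]
306 [[0.589, 0.03, 0.026], [0.632, 0.018, 0.185]]
314 [[0.588, 0.02, 0.023], [0.638, 0.011, 0.2]]
322 [[0.588, 0.009, 0.025], [0.639, 0.007, 0.204]]
330 [[0.587, -0.001, 0.025], [0.638, 0.002, 0.202]]
338 [[0.587, -0.011, 0.024], [0.632, -0.004, 0.188]]
346 [[0.586, -0.021, 0.025], [0.567, -0.02, 0.024]]
```

step_arm(moves=[[[0.65,-0.6,-1,0,1.5],[0,0,-3,0,1.5],[0,0,-3,0,1.5],[0,0,-2.5,0,1.5],[0,0,-2,0,1.5],[0,0,-1,0,1.5],[0,0,0,0,1.5],[0,0,0,0,1.5]]])

```text
clock: 6.15
tool_pos: [0.6324, 0.0002, 0.076]
orientation: [180.0, -0.0, -2.9]
force: [0.3, 0.1, -0.3]
opening: 0.0232
gripper_force: 30.0
```

```bash
python3 w.py w3; python3 - <<'E'
from h import *
z=np.load('w3.npz'); c=(z['K'],float(z['k']),z['e'],z['M']); p=z['p']; X=cloud(c,z['d'])
b=ctrl.get_obs()['tool_pos'][2]-.021
W=X[190:262,280:360].reshape(-1,3); t=W[(W[:,2]>b)&(W[:,2]<b+.022)&(abs(W[:,0]-.634)<.03)&(abs(W[:,1])<.014)]; print(len(t),t.min(0),t.max(0))
g=cv2.cvtColor(p,cv2.COLOR_BGR2GRAY)
cv2.imwrite('pics/c3.png',cv2.resize(p[120:280,220:420],(800,600)))
E
```

```text
6.15 [6.32397553e-01 1.60032371e-04 7.59793801e-02] [ 1.79990048e+02 -3.39660999e-02 -2.92582359e+00] [ 0.32116121  0.10551315 -0.25752206] 0.023231778300543692
411 [ 0.63540064 -0.01381177  0.055576  ] [0.64634856 0.01399172 0.0775564 ]
```

View pics/c3.png

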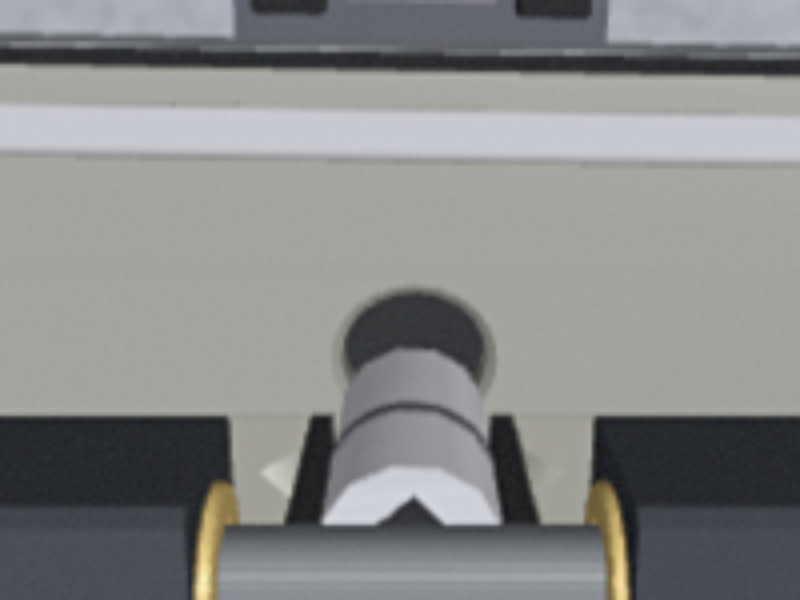

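The held socket is lined up with the pocket: both are centred near crop column 413, and the x positions agree to within 1 mm. I'll lower it.

step_arm(moves=[[[0,0,-1.5,0,1.5],[0,0,-1,0,1.5],[0,0,-0.5,0,1.5],[0,0,-0.3,0,1.5],[0,0,-0.3,0,1.5],[0,0,-0.2,0,1.5]]])

```text
clock: 6.8
tool_pos: [0.632, -0.0001, 0.0377]
orientation: [-180.0, -0.0, -3.0]
force: [-0.7, 0.1, -1.4]
opening: 0.0236
gripper_force: 30.0
```

step_arm(moves=[[[0,0,-0.15,0,1.5],[0,0,-0.1,0,1.5],[0,0,0,0,1.5]]])

```text
clock: 7.1
tool_pos: [0.6317, -0.0001, 0.0351]
orientation: [-180.0, 0.0, -3.0]
force: [-0.1, -0.0, -2.6]
opening: 0.0236
gripper_force: 30.0
```

step_arm(moves=[[[0,0,-0.1,0,1.5],[0,0,0,0,1.5]]])

```text
clock: 7.3
tool_pos: [0.6318, -0.0001, 0.0341]
orientation: [-180.0, -0.0, -3.0]
force: [-0.4, 0.3, -1.1]
opening: 0.0234
gripper_force: 30.0
```

step_arm(moves=[[[0,0,-0.05,0,1.5],[0,0,0,0,1.5]]])

```text
clock: 7.5
tool_pos: [0.6317, -0.0001, 0.0335]
orientation: [-180.0, 0.0, -3.0]
force: [0.1, -0.3, -0.8]
opening: 0.0236
gripper_force: 30.0
```

step_arm(moves=[[[0,0,0,0,2.6],[0,0,0,0,3.2],[0,0,0,0,4.5],[0,0,0,0,5.5],[0,0,0,0,5.5],[0,0,0,0,5.5],[0,0,1,0,5.5],[0,0,3,0,5.5],[0,0,4,0,5.5],[0,0,4,0,5.5]]])

```text
clock: 8.5
tool_pos: [0.6315, -0.0003, 0.1554]
orientation: [180.0, 0.0, -3.0]
force: [2.9, -0.5, 0.6]
opening: 0.0549
gripper_force: 0.0
```

step_arm(moves=[[[0,0,4,0,5.5],[0,0,4,0,5.5],[0,0,4,0,5],[-3,0,2,0,4],[-3,0,0,0,3],[0,0,0,0,2]]])

```text
clock: 9.1
tool_pos: [0.5693, -0.0003, 0.2963]
orientation: [-179.9, -0.2, -2.9]
force: [0.2, 0.4, 0.3]
opening: 0.0315
gripper_force: 0.0
```

```bash
python3 w.py w4; python3 - <<'E'
from h import *
z=np.load('w4.npz'); c=(z['K'],float(z['k']),z['e'],z['M']); p=z['p']; X=cloud(c,z['d'])
m=(abs(X[...,0]-.634)<.03)&(abs(X[...,1])<.03)&(X[...,2]>.056)&(X[...,2]<.075); t=X[m]
print('socket top',len(t),t.mean(0),(t.min(0)+t.max(0))/2,np.median(t[:,2]))
m=(X[...,0]<.54)&(X[...,0]>.42)&(abs(X[...,1])<.16)&(X[...,2]>.1)&(X[...,2]<.24); t=X[m]; print('lid',len(t), t.min(0) if len(t) else 0, t.max(0) if len(t) else 0)
sp,sd=viewer.snapshot('scene'); c=cam('scene'); X=cloud(c,sd); cv2.imwrite('pics/s4.png',cv2.resize(np.hstack([sp[100:280,220:380],p[90:270,220:380]]),(800,450)))
t=X[120:235,295:365].reshape(-1,3); t=t[(t[:,2]>.08)&(t[:,2]<.26)&(t[:,0]<.56)&(t[:,0]>.2)]; print(t.min(0),t.max(0))
E
```

```text
9.1 [ 5.69345937e-01 -2.81363513e-04  2.96319925e-01] [-1.79900506e+02 -1.73783993e-01 -2.94916882e+00] [0.2257211  0.43455233 0.32465848] 0.03153382204065216
socket top 255 [6.33463741e-01 4.62865826e-04 6.29789778e-02] [0.63315664 0.00082345 0.06295407] 0.06294297871985238
lid 1893 [ 0.47526654 -0.11122506  0.10000093] [0.51996121 0.12807711 0.21234409]
[ 0.47226549 -0.11614787  0.08002673] [0.52573974 0.13175072 0.22838282]
```

View pics/s4.png

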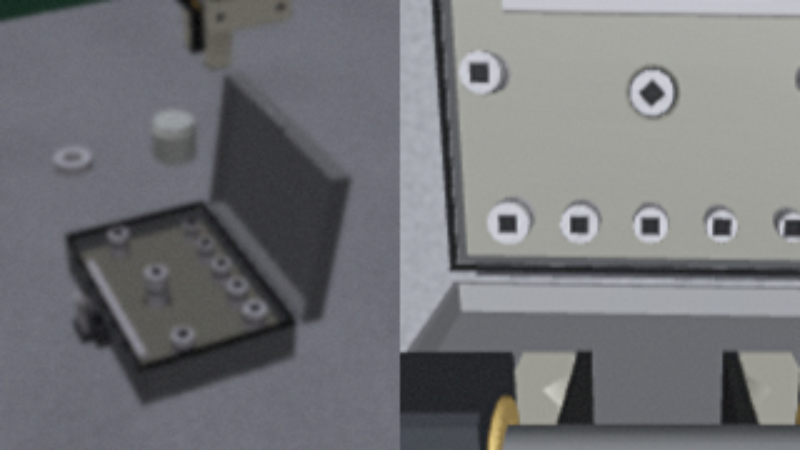

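The socket is seated: its top is at z = 0.063 and centred, and the lid is still open. Next I close the gripper and go behind the lid.

step_arm(moves=[[[-3,0,0,0,1],[-4,0.1,0,0,0],[-4,0.1,0,0,0],[-3,0.1,0,0,0],[-1,0,0,0,0],[0,0,-2,0,0],[0,0,-3,0,0],[0,0,-3,0,0],[0,0,-3,0,0],[0,0,-0.5,0,0]]])

```text
clock: 10.2
tool_pos: [0.4204, 0.0023, 0.1756]
orientation: [179.9, 0.3, -3.0]
force: [-0.3, -0.1, 0.4]
opening: 0.0006
gripper_force: 0.0
```

step_arm(moves=[[[0,0,0,0,0],[1,0,0,0,0],[1,0,0,0,0],[0.5,0,0,0,0],[0.5,0,0,0,0],[0.3,0,0,0,0]]])

```text
clock: 10.8
tool_pos: [0.4554, 0.0028, 0.1787]
orientation: [-180.0, -0.0, -3.0]
force: [-0.1, -0.8, -0.2]
opening: -0.0001
gripper_force: 0.0
```

step_arm(moves=[[[0.3,0,0,0,0],[0.3,0,0,0,0],[0.3,0,0,0,0],[0.3,0,0,0,0],[0.3,0,0,0,0],[0.3,0,0,0,0],[0.3,0,0,0,0],[0.4,0,0,0,0],[0.4,0,0.1,0,0],[0.4,0,0.1,0,0]]])

```text
clock: 11.8
tool_pos: [0.4878, 0.0027, 0.1803]
orientation: [180.0, 0.0, -3.0]
force: [-1.9, -0.5, -0.2]
opening: 0.0001
gripper_force: 1.1
```

step_arm(moves=[[[0.6,0,0.2,0,0],[0.6,0,0.2,0,0],[0.6,0,0.1,0,0],[0.6,0,0.1,0,0],[0.6,0,0.1,0,0],[0.6,0,0,0,0],[0.6,0,0,0,0],[0.6,0,0,0,0],[0.6,0,-0.1,0,0]]])

```text
clock: 12.7
tool_pos: [0.5424, 0.0028, 0.1867]
orientation: [180.0, -0.0, -3.0]
force: [-2.6, -0.8, 0.6]
opening: 0.0004
gripper_force: 1.1
```

step_arm(moves=[[[0.68,0,-0.1,0,0],[0.68,0,-0.16,0,0],[0.68,0,-0.22,0,0],[0.66,0,-0.27,0,0],[0.65,0,-0.28,0,0],[0.65,0,-0.31,0,0],[0.63,0,-0.33,0,0],[0.63,0,-0.35,0,0]]])

```text
clock: 13.5
tool_pos: [0.5948, 0.0029, 0.166]
orientation: [-180.0, 0.0, -3.0]
force: [-1.1, -0.8, 1.1]
opening: 0.0
gripper_force: 0.9
```

step_arm(moves=[[[0.6,0,-0.38,0,0],[0.58,0,-0.42,0,0],[0.56,0,-0.45,0,0],[0.54,0,-0.47,0,0],[0.5,0,-0.5,0,0],[0.48,0,-0.53,0,0],[0.46,0,-0.56,0,0],[0.42,0,-0.58,0,0]]])

```text
clock: 14.3
tool_pos: [0.6363, 0.0029, 0.1271]
orientation: [-180.0, -0.0, -3.0]
force: [-1.5, -0.4, 0.7]
opening: 0.0007
gripper_force: 0.7
```

step_arm(moves=[[[0.6,-0.05,-0.4,0,0],[0.6,-0.05,-0.4,0,0],[0.6,-0.05,-0.4,0,0],[0.6,-0.05,-0.4,0,0],[0.6,-0.05,-0.4,0,0],[0.6,0,-0.4,0,0],[0.5,0,-0.3,0,0],[0,0,0,0,0]]])

```text
clock: 15.1
tool_pos: [0.6773, 0.0003, 0.0998]
orientation: [180.0, 0.0, -3.0]
force: [-0.6, -0.1, -0.4]
opening: 0.0006
gripper_force: 0.0
```

```bash
python3 w.py w5; python3 - <<'E'
from h import *
z=np.load('w5.npz'); c=(z['K'],float(z['k']),z['e'],z['M']); X=cloud(c,z['d'])
for s in (-1,1):
    m=(X[...,0]>.64)&(X[...,0]<.70)&(s*X[...,1]>.04)&(s*X[...,1]<.10)&(X[...,2]>.06)&(X[...,2]<.13); t=X[m]; print(len(t),t.min(0),t.max(0),np.polyfit(t[:,0],t[:,2],1))
E
```

```text
15.1 [6.77341954e-01 3.21757139e-04 9.97777630e-02] [ 1.79990756e+02  1.10209846e-02 -2.97507529e+00] [-0.60830176 -0.12844138 -0.36587621] 0.0005814404302226304
3527 [ 0.6599167  -0.09998129  0.0767893 ] [ 0.69214531 -0.0400417   0.10175443] [-0.33695404  0.32406789]
3852 [0.64000203 0.04000957 0.07675694] [0.69999683 0.09999647 0.1014245 ] [-0.05754911  0.13439695]
```

step_arm(moves=[[[0,0,-0.2,0,0],[0,0,-0.2,0,0],[0,0,-0.2,0,0],[0,0,-0.1,0,0]]])

```text
clock: 15.55
tool_pos: [0.6769, 0.0005, 0.0936]
orientation: [-180.0, -0.0, -3.0]
force: [1.1, 0.1, 1.6]
opening: 0.0003
gripper_force: 0.6
```

step_arm(moves=[[[0,0,-0.1,0,0],[0,0,-0.1,0,0],[0,0,-0.1,0,0]]])

```text
clock: 15.85
tool_pos: [0.6768, 0.0004, 0.0905]
orientation: [-180.0, -0.0, -3.0]
force: [0.3, 0.2, 1.6]
opening: 0.0003
gripper_force: 0.6
```

step_arm(moves=[[[0,0,-0.1,0,0],[0,0,-0.1,0,0],[0,0,0,0,0]]])

```text
clock: 16.15
tool_pos: [0.6766, 0.0004, 0.0882]
orientation: [180.0, 0.0, -3.0]
force: [-0.8, 0.1, 1.1]
opening: 0.0005
gripper_force: 0.3
```

step_arm(moves=[[[0,0,-0.1,0,0],[0,0,-0.1,0,0]]])

```text
clock: 16.35
tool_pos: [0.6768, 0.0004, 0.0864]
orientation: [-180.0, -0.0, -3.0]
force: [1.4, 0.1, 1.2]
opening: 0.0009
gripper_force: 0.6
```

step_arm(moves=[[[0,0,-0.1,0,0],[0,0,-0.1,0,0]]])

```text
clock: 16.55
tool_pos: [0.6768, 0.0004, 0.0844]
orientation: [-180.0, -0.0, -3.0]
force: [0.8, -0.1, 1.7]
opening: 0.0007
gripper_force: 0.6
```

step_arm(moves=[[[0,0,-0.1,0,0],[0,0,-0.1,0,0]]])

```text
clock: 16.75
tool_pos: [0.6769, 0.0004, 0.0826]
orientation: [180.0, -0.0, -3.0]
force: [1.1, -0.6, 3.8]
opening: 0.0007
gripper_force: 1.9
```

Resistance starts at z ≈ 0.084. From here I go down 1 mm per reading.

step_arm(moves=[[[0,0,-0.1,0,0],[0,0,-0.1,0,0]]])

```text
clock: 16.95
tool_pos: [0.6772, 0.0004, 0.0813]
orientation: [180.0, -0.1, -2.9]
force: [-1.0, -0.2, 7.8]
opening: 0.0004
gripper_force: 3.8
```

step_arm(moves=[[[0,0,-0.1,0,0],[0,0,-0.1,0,0]]])

```text
clock: 17.15
tool_pos: [0.6775, 0.0003, 0.0797]
orientation: [180.0, -0.1, -2.9]
force: [-0.7, 0.1, 9.1]
opening: 0.0005
gripper_force: 4.3
```

step_arm(moves=[[[0,0,-0.1,0,0]]])

```text
clock: 17.25
tool_pos: [0.6777, 0.0003, 0.0789]
orientation: [180.0, -0.1, -2.9]
force: [-0.2, -0.5, 9.7]
opening: 0.0006
gripper_force: 4.5
```

step_arm(moves=[[[0,0,-0.1,0,0]]])

```text
clock: 17.35
tool_pos: [0.6779, 0.0003, 0.0781]
orientation: [180.0, -0.2, -2.9]
force: [-0.7, 0.3, 9.1]
opening: 0.0002
gripper_force: 4.8
```

step_arm(moves=[[[0,0,-0.1,0,0]]])

```text
clock: 17.45
tool_pos: [0.6781, 0.0003, 0.0772]
orientation: [180.0, -0.2, -2.9]
force: [-0.1, -1.0, 9.8]
opening: 0.0002
gripper_force: 5.1
```

step_arm(moves=[[[0,0,-0.1,0,0]]])

```text
clock: 17.55
tool_pos: [0.6782, 0.0003, 0.0764]
orientation: [-180.0, -0.2, -2.9]
force: [0.1, -0.6, 10.8]
opening: 0.0004
gripper_force: 5.4
```

step_arm(moves=[[[0,0,-0.1,0,0]]])

```text
clock: 17.65
tool_pos: [0.6784, 0.0003, 0.0758]
orientation: [180.0, -0.2, -2.9]
force: [-1.2, -0.7, 14.6]
opening: 0.0004
gripper_force: 7.4
```

step_arm(moves=[[[0,0,-0.1,0,0]]])

```text
clock: 17.75
tool_pos: [0.6785, 0.0003, 0.0751]
orientation: [-180.0, -0.2, -2.9]
force: [-0.8, -0.7, 13.7]
opening: 0.0003
gripper_force: 6.6
```

step_arm(moves=[[[0,0,-0.05,0,0]]])

```text
clock: 17.85
tool_pos: [0.6786, 0.0003, 0.0743]
orientation: [-180.0, -0.2, -2.9]
force: [1.3, -0.6, 10.0]
opening: 0.0005
gripper_force: 5.1
```

step_arm(moves=[[[0,0,-0.05,0,0]]])

```text
clock: 17.95
tool_pos: [0.6787, 0.0003, 0.0736]
orientation: [-180.0, -0.3, -2.9]
force: [3.3, -0.9, 9.1]
opening: 0.0002
gripper_force: 4.2
```

step_arm(moves=[[[0,0,-0.05,0,0]]])

```text
clock: 18.05
tool_pos: [0.6788, 0.0003, 0.0729]
orientation: [-180.0, -0.3, -2.9]
force: [2.0, 0.2, 3.0]
opening: 0.0004
gripper_force: 0.9
```

step_arm(moves=[[[0,0,0,0,0]]])

```text
clock: 18.15
tool_pos: [0.6768, 0.0004, 0.0712]
orientation: [-180.0, -0.0, -3.0]
force: [0.5, 0.5, -0.3]
opening: 0.0004
gripper_force: 0.1
```

step_arm(moves=[[[0,0,-0.05,0,0]]])

```text
clock: 18.25
tool_pos: [0.6768, 0.0004, 0.0708]
orientation: [180.0, -0.0, -3.0]
force: [-1.0, 0.5, 6.8]
opening: 0.0008
gripper_force: 3.5
```

Click felt: the force fell to about 0 N at z ≈ 0.072, then rose to 6.8 N against the stop. I'll lift off and check the lid.

step_arm(moves=[[[0,0,0.3,0,0],[0,0,1,0,0],[0,0,3,0,0],[0,0,4,0,0],[0,0,4,0,0],[0,0,2,0,0],[0,0,0,0,0],[0,0,0,0,0]]])

```text
clock: 19.05
tool_pos: [0.6763, 0.0005, 0.2138]
orientation: [-180.0, -0.0, -3.0]
force: [0.3, 0.1, -0.6]
opening: 0.0004
gripper_force: 0.0
```

```bash
python3 w.py w6; python3 - <<'E'
from h import *
z=np.load('w6.npz'); c=(z['K'],float(z['k']),z['e'],z['M']); X=cloud(c,z['d'])
for s in (-1,1):
    m=(X[...,0]>.56)&(X[...,0]<.675)&(s*X[...,1]>.03)&(s*X[...,1]<.10)&(X[...,2]>.055)&(X[...,2]<.12); t=X[m]; print(len(t),t.min(0),t.max(0),np.polyfit(t[:,0],t[:,2],1))
sp,_=viewer.snapshot('scene'); cv2.imwrite('pics/s6.png',cv2.resize(sp[120:340,200:460],(780,600)))
E
```

```text
19.05 [6.76343783e-01 5.02171661e-04 2.13826166e-01] [-1.79962548e+02 -6.84387375e-03 -2.97935130e+00] [ 0.27412405  0.11473159 -0.55173579] 0.0004403172040665937
2736 [ 0.62177985 -0.09999965  0.06828196] [ 0.67498903 -0.03007801  0.0739445 ] [-0.0335944   0.09292484]
2362 [0.62835361 0.0300173  0.06857255] [0.6749992  0.09996901 0.07408568] [-0.03370957  0.09330891]
```

View pics/s6.png

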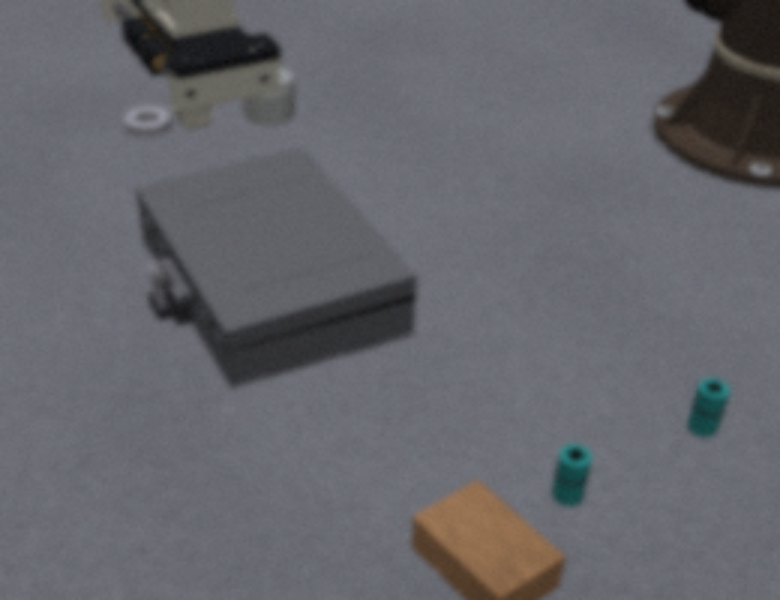

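The scene shows the lid flat and shut at about (275,240), with the catch engaged, nothing touching it and the bystanders in place. The wrist depth puts the lid at about -0.034 rad, the same height as at the stop, so it is latched.

```bash
python3 -c "
from plant import close_job
print(close_job())"
```

```text
the job is handed in; nothing more can be done
None
```

The socket is seated at the bottom of its pocket and the lid is latched shut on its catch; the highest press force I read was about 15 N, and I handed the job in at about 19 s (no verdict was returned).

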